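# Eject a guest soap and stop it with the other finger

### The job

Press the eject button of the soap dispenser with one finger so that its spring pushes the guest soap past its gate and out along the chute, and stop the soap in the chute with the other finger before its front edge passes the end of the chute. Finish while holding: one finger still keeps the button down, the other still blocks the soap, which rests flat on the chute. Do not pick the soap up, and leave the other things on the counter where they are.

Things in the scene. Friction and masses are not known exactly. Their poses are not given: they have to be found in the camera images.
- dispenser: white soap dispenser fixed to the counter, about 155 x 118 mm. Origin at counter level; own x points along the chute to its open end, y from chute to button, z up. Chute: axis at y = -29 mm, floor 22 mm above the counter, 41 mm wide between guides 5 mm high, open above. Behind x = -50 mm stands a housing, 36 mm above the chute floor, with a clear roof; in front all is low.
- chute_end (a point): point on the chute's axis at the end of its floor (dispenser x = +22 mm); beyond it is a 22 mm drop to the counter. Axes as the dispenser's.
- gate (a point): top of the steel gate across the chute (dispenser x = -30 mm), 6 mm above the chute floor; it goes down with the button and holds back the soap, behind which a spring pusher waits (about 3 N, 2 N after 30 mm). With the gate down the pusher drives the soap out at about 0.07 m/s and, if nothing stops it, off the end.
- stop_point (a point): point on the chute floor on the chute's axis, level with the button (dispenser x = 0, y = -29 mm) and 58 mm across from the button's centre: a fingertip standing over it blocks the soap. Axes as the dispenser's.
- button_top (a point): centre of the top of the eject button, a white square cap 30 x 30 mm beside the chute (dispenser x = 0, y = +29 mm). Its top stands 16 mm above the chute floor when up and 8 mm above it when fully down; a second fingertip level with it then clears the guides and reaches below the soap's top. Axes as the dispenser's.
- eject_button (a joint): travel of the eject button: 0 up, 0.008 m fully down. Its spring takes 1 N to start and 3 N fully down, and the gate's rubbing adds 1 to 2 N; the soap is let go when it is about 0.006 m down. It springs up again when let go.
- soap: cream-coloured guest soap tablet, 48 mm long (along the chute), 38 mm wide, 22 mm high, about 50 g, loose. Origin at the centre of its underside; own x along the chute. At the start its front face is at dispenser x = -32 mm, 18 mm in front of the housing.
- tumbler: white ceramic tumbler, 74 mm wide, 95 mm tall, open at the top; origin at the centre of its underside
- cream_jar: low glass cream jar with lid, 64 mm wide, 50 mm tall; origin at the centre of its underside
- compact: round black compact mirror 72 mm across, 9 mm thick base with a hinged flap standing partly open, up to 85 mm tall; origin at the centre of its underside
- toothbrush: pink toothbrush lying down, 181 mm long, 18 mm high; origin 90 mm from either end, on its underside
- hairbrush: wooden hairbrush lying bristles up, 193 mm long, 60 mm wide, 30 mm high; origin on its underside near the middle
- lotion: white lotion bottle, 54 mm wide, 130 mm tall; origin at the centre of its underside

How it is judged:
By the outcome, as a careful person would: the job done as asked, in the order asked, and still so for the second after the job is handed in, while the arm keeps its last pose, push and grip.
It also fails if it takes over 32 s, if anything falls off the work surface, if the arm or the gripper's body presses on something with over 40 N, if the wrist force passes 120 N, or if a joint passes its speed limit or range.

### The arm

A 6-joint arm with a two-finger parallel gripper is mounted at the origin on the work surface. World frame = base frame: x ahead of the robot, y to its left, z up, the work surface at z = 0. Lengths are in m, angles in rad, forces in N, time in s.
With the tool pointing down it reaches from about 0.225 to 0.875 m from the base axis. Payload 3.4 kg.
Tool frame: the origin (TCP) lies at the very end of the fingers, on their centre line; the grasp point (between the pads) lies 19 mm behind it (manip.hold_point_z is the distance from the TCP to the grasp point, in m); z points along the fingers, x is the direction in which the jaws open and shut, and the axes are right-handed (so a half turn about z gives the same grasp; the last joint's range is limited). The gripper opens to 85 mm and grips with 20 to 120 N. Pads are 22 mm wide; open, the fingers measure 114 mm over their backs; the gripper's body (76 mm by 85 mm) begins 54 mm behind the grasp point. The pads swing forward as they close: fully open they stand 13 mm farther back than shut.
Start: joints at [-1.394, 0.276, 1.505, -0, 1.361, -0.121], TCP at [0.169, -0.55, 0.231] pointing down, gripper open.
Joint ranges: [-2.89, 2.89], [-0.75, 2.08], [0.22, 2.7], [-1.18, 4.32], [0.11, 2.71], [-2.7, 2.7]. Speed limits (rad/s): [2.57, 2.57, 3.14, 3.14, 3.14, 3.14].

### API

Orientations are given as a unit quaternion [w, x, y, z].
In Python, from rig import manip gives the robot as it stands.
- The arm moves only by the tool apply_moves, never from a script. Its argument "commands" is one flat list of numbers, 6 for each row, row after row: the shift along the tool's x, y, z normalised to -1 to 1, where 1 is 0.03 m, then the turn, a rotation vector about the tool's x, y, z normalised to -1 to 1, where 1 is 0.15 rad. A call has 1 to 20 rows; each row shifts and turns the commanded pose from where the row before left it, along the tool's axes as they then stand; what a row does not reach is not made up. A row lasts 1/10 s, in which the tool goes at most 50 mm and 8.59 degrees, less where a joint would pass 70% of its speed; a pose out of reach is approached as far as the arm can. A call with a number of a shift or a turn outside -1 to 1 is refused whole. A call with a gripper value outside its range is refused whole. "jaw" is the opening, from -1 (shut) to 1 (fully open), set as the call begins (left out, the last holds). The fingers move at their own pace and stop on an object; "newtons" is the grip in N (left out, the last holds). Time passes only in rows, so rows that do not move let the fingers close. It gives the time, the measured TCP pose, the force and the opening at its end, in the units of the state.
- manip.get_state(): the state, without advancing time (a new reading comes with each control period).
- manip.get_image(name): name is "side" or "top" or "wrist"; returns a dict with "frame" (400x640x3 uint8, red, green, blue), "fx", "fy", "cx", "cy" (pixels), "extrinsics" (4x4, takes a point from camera to world coordinates); the wrist camera has in their place "mount" (4x4, takes a point from camera to tool coordinates, whose origin is the TCP and whose axes are the tool frame's). Camera axes: x right, y up, looking along -z (the intrinsics and any distortion apply to the point x, -y, -z); pixel columns grow to the right and rows downward; lengths in m; the calibration is good to about 2 mm. The wrist camera is an equidistant fisheye: a pixel r from the principal point sees the ray r / f radians off the axis. A picture is of the moment at which its call begins: read the wrist's pose just before it. There is no depth.
- manip.sign_off(): hands the job in, once; it reports no verdict.
The state is a dict: "clock": time; "qpos": joint angles; "qd": joint speeds; "effort": joint torques, N m; "position": TCP position; "ee_rot": TCP orientation; "contact_force": force on the tool from outside, world axes, zero at the start; "moment": the same for the moment, N m; "width": finger opening in m.
Only numpy, scipy, OpenCV 4.12 (cv2) and the standard library are available. Lean on these libraries where they do the work, as an engineer would, in place of code of your own. Each camera call takes 0.05 s, during which the arm holds its last target. There are 200 camera calls.

## Working session

There is one attempt and no reset: what is moved stays moved. The work goes in short steps, Python scripts to look and compute and a tool call to move; the robot and the scene stay as the last step left them, time stands still between calls to the robot, and variables do not carry over. Pictures are saved under pics/ and viewed, about 8 in all and at most 12, crops included, and the job is handed in when it is done.

Besides the shell and the picture viewer there is one more tool, called after "Emit:" in YAML: its name, and indented under it one key for each argument. apply_moves: Moves the arm, as the interface text tells. Scaled input: -1 to 1 covers 0.03 m each way for a shift and 0.15 rad each way for a turn. Its arguments: {"type":"object","properties":{"commands":{"type":"array"},"jaw":{"type":"number"},"newtons":{"type":"number"}},"required":["commands"]}

```bash
mkdir -p pics; python3 - <<'E'
from rig import manip
import cv2,numpy as np
s=manip.get_state();print({k:np.round(v,4).tolist() for k,v in s.items()})
for n in("top","side","wrist"):
    d=manip.get_image(n);cv2.imwrite(f"pics/{n}0.png",d["frame"][:,:,::-1])
    np.save(f"pics/{n}0.npy",{k:v for k,v in d.items()},allow_pickle=True)
    print(n,d["fx"],d["fy"],d["cx"],d["cy"],np.round(d.get("extrinsics",d.get("mount")),4).tolist(),[k for k in d])
E
```

```text
{'clock': 0.0, 'qpos': [-1.394, 0.2766, 1.5062, -0.0, 1.3607, -0.121], 'qd': [-0.0018, 0.0008, 0.0018, -0.001, 0.0016, -0.0001], 'effort': [-0.0005, -41.678, -24.5809, -0.0002, 0.0113, 0.0], 'position': [0.1686, -0.5492, 0.2304], 'ee_rot': [-0.0006, 0.8042, -0.5944, -0.0007], 'contact_force': [-0.1053, 0.3657, -0.3621], 'moment': [-0.0044, -0.033, 0.0243], 'width': 0.0857}
top 370.2291207862921 370.2291207862921 319.2440033549695 192.4479432948118 [[-0.0182, 0.996, -0.0875, 0.483], [-0.9998, -0.0191, -0.0091, 0.1481], [-0.0108, 0.0873, 0.9961, 1.1367], [0.0, 0.0, 0.0, 1.0]] ['frame', 'fx', 'fy', 'cx', 'cy', 'extrinsics']
side 369.4186365908282 369.4186365908282 318.6323733994981 200.5176016205454 [[0.9133, 0.264, -0.3102, 0.2892], [-0.4072, 0.6122, -0.6778, -0.4726], [0.011, 0.7453, 0.6666, 0.6628], [0.0, 0.0, 0.0, 1.0]] ['frame', 'fx', 'fy', 'cx', 'cy', 'extrinsics']
wrist 309.70691628693146 309.70691628693146 324.03625616801827 195.81368177006416 [[1.0, -0.001, -0.0004, 0.0004], [-0.0011, -0.9624, -0.2716, -0.069], [-0.0001, 0.2716, -0.9624, -0.1435], [0.0, 0.0, 0.0, 1.0]] ['frame', 'fx', 'fy', 'cx', 'cy', 'mount']
```

View pics/top0.png

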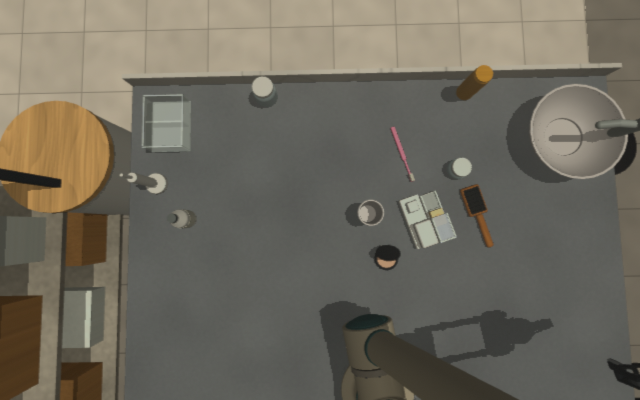

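View pics/side0.png

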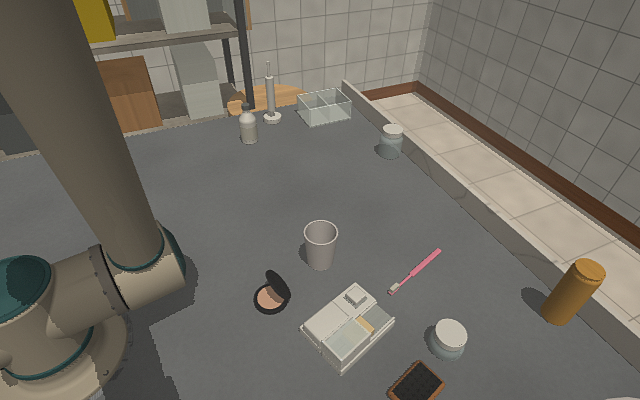

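The dispenser is at about (427,219) in the top view and (348,325) in the side view. The button is a small square at top (412,206), side (356,295). I'll enlarge both.

```bash
python3 - <<'E'
import cv2,numpy as np
a=cv2.imread("pics/top0.png")[180:260,385:475];b=cv2.imread("pics/side0.png")[275:375,290:400]
a=cv2.resize(a,None,fx=6,fy=6,interpolation=cv2.INTER_CUBIC)[:480]
cv2.imwrite("pics/ca.png",a);cv2.imwrite("pics/cb.png",cv2.resize(b,None,fx=6,fy=6,interpolation=cv2.INTER_CUBIC)[:600])
E
```

```text
(no output)
```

View pics/ca.png

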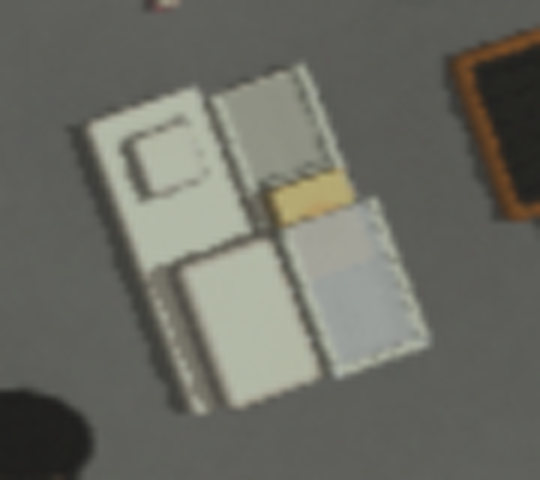

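```bash
cat > h.py <<'E'
import numpy as np
from scipy.spatial.transform import Rotation as R
def ray_plane(d,u,v,z,T=None):
    """pixel -> world point at height z; T: camera-to-world (pinhole top/side) or wrist fisheye when T given"""
    x,y=(u-d["cx"])/d["fx"],(v-d["cy"])/d["fy"]
    if T is None: T=d["extrinsics"]; r=np.array([x,-y,-1])
    else:
        t=np.hypot(x,y); k=np.sin(t)/max(t,1e-9); r=np.array([x*k,-y*k,-np.cos(t)])
    r=T[:3,:3]@r; o=T[:3,3]
    return o+r*(z-o[2])/r[2]
def tool(s):
    T=np.eye(4);q=s["ee_rot"];T[:3,:3]=R.from_quat([q[1],q[2],q[3],q[0]]).as_matrix();T[:3,3]=s["position"];return T
E
python3 - <<'E'
from h import *
d=np.load("pics/top0.npy",allow_pickle=True).item()
P=lambda x,y,z:ray_plane(d,385+(x+.5)/6-.5,180+(y+.5)/6-.5,z)[:2]
b=P(172,157,.038);e1=P(213,97,.027);e2=P(304,66,.027)
g1=P(255,238,.027); h1=P(180,268,.058);h2=P(235,408,.058);h3=P(430,345,.058);h4=P(378,200,.058)
s1=P(270,190,.044);s2=P(348,170,.044)
print("button",b,"ends",e1,e2,np.linalg.norm(e1-e2))
for n,v in(("guide",e1-g1),("end",e1-e2),("h12",h1-h2),("h34",h4-h3),("h23",h2-h3)):
    print(n,np.linalg.norm(v),np.degrees(np.arctan2(v[1],v[0])))
print("soap back top edge?",s1,s2)
y=np.radians(17);X=np.array([np.cos(y),np.sin(y)]);Y=np.array([-X[1],X[0]])
print("origin from button",b-.029*Y,"from end",(e1+e2)/2-.022*X+.029*Y)
s=__import__("rig").manip.get_state();T=tool(s);print(T.round(3)); o=b-.029*Y
print("tool shift mm",1e3*(T[:3,:3].T@(np.array([*o,.14])-T[:3,3])))
E
```

```text
button [ 0.53459861 -0.11947835] ends [ 0.56471256 -0.14379303] [ 0.57938598 -0.18980666] 0.04829661578996906
guide 0.0728333079021195 14.190837631721843
end 0.04829661578996906 107.68710983900381
h12 0.07137129052634493 19.302012578169844
h34 0.07324368719868361 17.08889747693549
h23 0.09883444836654807 106.66074107071061
soap back top edge? [ 0.51724493 -0.16525186] [ 0.52632817 -0.2037965 ]
origin from button [ 0.54307739 -0.14721119] from end [ 0.54253179 -0.14549919]
[[ 0.293 -0.956 -0.     0.169]
 [-0.956 -0.293  0.001 -0.549]
 [-0.001 -0.    -1.     0.231]
 [ 0.     0.     0.     1.   ]]
tool shift mm [-274.38117947 -475.91005532   91.10695802]
```

Emit:
apply_moves:
  commands: [-0.51,-0.88,0.05,0,0,0,-0.51,-0.88,0.05,0,0,0,-0.51,-0.88,0.05,0,0,0,-0.51,-0.88,0.05,0,0,0,-0.51,-0.88,0.05,0,0,0,-0.51,-0.88,0.05,0,0,0,-0.51,-0.88,0.05,0,0,0,-0.51,-0.88,0.05,0,0,0,-0.51,-0.88,0.05,0,0,0,-0.51,-0.88,0.05,0,0,0,-0.51,-0.88,0.05,0,0,0,-0.51,-0.88,0.05,0,0,0,-0.51,-0.88,0.05,0,0,0,-0.51,-0.88,0.05,0,0,0,-0.51,-0.88,0.05,0,0,0,-0.51,-0.88,0.05,0,0,0,-0.51,-0.88,0.05,0,0,0,-0.51,-0.88,0.05,0,0,0,0,0,0,0,0,0,0,0,0,0,0,0]
  jaw: 0.02
  newtons: 60

```text
clock: 2.15
position: [0.542, -0.1466, 0.2038]
ee_rot: [0.001, 0.805, -0.594, -0.001]
contact_force: [-0.2, 0.6, 0.3]
width: 0.0438
```

```bash
python3 - <<'E'
from h import *
from rig import manip
import cv2
s=manip.get_state();d=manip.get_image("wrist");cv2.imwrite("pics/w1.png",d["frame"][:,:,::-1])
np.save("pics/w1.npy",{**d,"s":s},allow_pickle=True)
print({k:np.round(v,4).tolist() for k,v in s.items()})
E
```

```text
{'clock': 2.15, 'qpos': [-0.3877, 0.2731, 1.5788, -0.0008, 1.2909, 0.8839], 'qd': [-0.0257, -0.0121, 0.0093, -0.0045, 0.0012, -0.0001], 'effort': [0.8468, -40.4955, -24.1399, 0.12, -0.052, 0.0127], 'position': [0.542, -0.1466, 0.2038], 'ee_rot': [0.0005, 0.8047, -0.5937, -0.0005], 'contact_force': [-0.2086, 0.6117, 0.316], 'moment': [0.002, 0.0329, -0.0226], 'width': 0.0438}
```

View pics/w1.png

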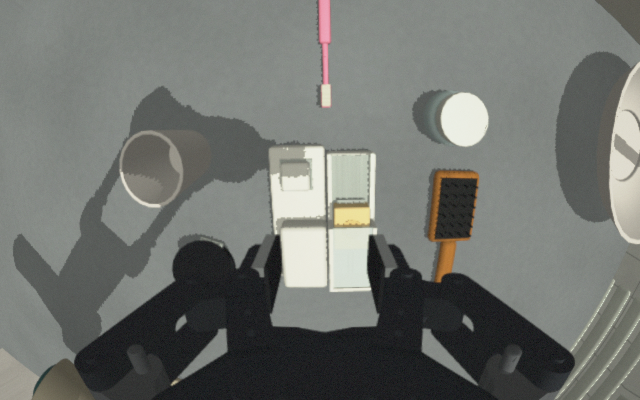

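The wrist view shows the button at about (296,176), the chute end at about (330–371,152), the soap at (352,214), and the compact at (205,262) to the left and behind.

```bash
python3 - <<'E'
from h import *
import cv2
d=np.load("pics/w1.npy",allow_pickle=True).item()
T=tool(d["s"])@d["mount"]
P=lambda u,v,z:ray_plane(d,u,v,z,T)
Ti=np.linalg.inv(tool(d["s"]))
def show(n,u,v,z):
    p=P(u,v,z); print(n,p.round(4),"tool mm",(1e3*(Ti@[*p,1])[:3]).round(1))
show("button c",296.5,176,.038)
show("end L guide",328,152,.027);show("end R",375,153,.027)
show("soap L",334,206,.044);show("soap R",370,206,.044)
show("houseL",283,219,.058);show("houseR",376,229,.058)
show("plateTL",270,146,.022)
show("compact",205,262,.04)
cv2.imwrite("pics/w1c.png",cv2.resize(d["frame"][135:235,260:390,::-1],None,fx=6,fy=6,interpolation=cv2.INTER_CUBIC))
E
```

```text
button c [ 0.5362 -0.1194  0.038 ] tool mm [-27.7  -2.7 165.8]
end L guide [ 0.5679 -0.1434  0.027 ] tool mm [  4.6 -25.9 176.8]
end R [ 0.5819 -0.1908  0.027 ] tool mm [ 54.  -25.3 176.7]
soap L [ 0.5186 -0.1651  0.044 ] tool mm [ 10.8  27.5 159.8]
soap R [ 0.5296 -0.2008  0.044 ] tool mm [ 48.1  27.5 159.8]
houseL [ 0.4947 -0.1189  0.058 ] tool mm [-40.5  36.8 145.9]
houseR [ 0.512  -0.2116  0.058 ] tool mm [ 53.3  47.6 145.8]
plateTL [ 0.5556 -0.0828  0.022 ] tool mm [-56.9 -32.1 181.8]
compact [ 0.4058 -0.0423  0.04  ] tool mm [-139.8   99.1  164. ]
```

View pics/w1c.png

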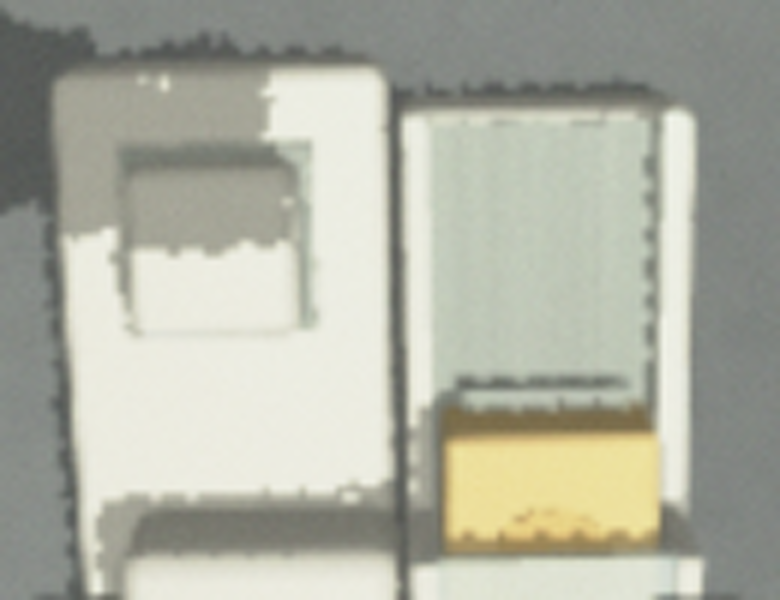

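Corrections: shift −3.5 mm in tool y; x is already aligned to within 1 mm. Descending to just above the button.

Emit:
apply_moves:
  commands: [0.02,-0.12,0.5,0,0,0,0,0,0.8,0,0,0,0,0,0.8,0,0,0,0,0,0.8,0,0,0,0,0,0.8,0,0,0,0,0,0.8,0,0,0,0,0,0.5,0,0,0,0,0,0.1,0,0,0,0,0,0,0,0,0,0,0,0,0,0,0]

```text
clock: 3.2
position: [0.5463, -0.1473, 0.0523]
ee_rot: [-0.0, 0.804, -0.595, 0.001]
contact_force: [-0.2, -0.6, 0.3]
width: 0.0439
```

```bash
python3 - <<'E'
from h import *
from rig import manip
import cv2
s=manip.get_state();d=manip.get_image("wrist");e=manip.get_image("side")
cv2.imwrite("pics/w2.png",np.vstack([cv2.resize(d["frame"][120:280,180:460,::-1],None,fx=2,fy=2),cv2.resize(e["frame"][265:375,265:405,::-1],(560,280))[:280]]))
print({k:np.round(v,4).tolist() for k,v in s.items()})
E
```

```text
{'clock': 3.2, 'qpos': [-0.3863, 0.417, 1.78, -0.0003, 0.9428, 0.8876], 'qd': [0.0045, -0.0053, -0.0067, 0.0025, 0.0001, 0.0001], 'effort': [-0.0863, -43.5904, -18.471, -0.0071, 0.029, -0.0009], 'position': [0.5463, -0.1473, 0.0523], 'ee_rot': [-0.0001, 0.804, -0.5947, 0.0009], 'contact_force': [-0.1872, -0.57, 0.3467], 'moment': [0.008, -0.0031, 0.0306], 'width': 0.0439}
```

View pics/w2.png

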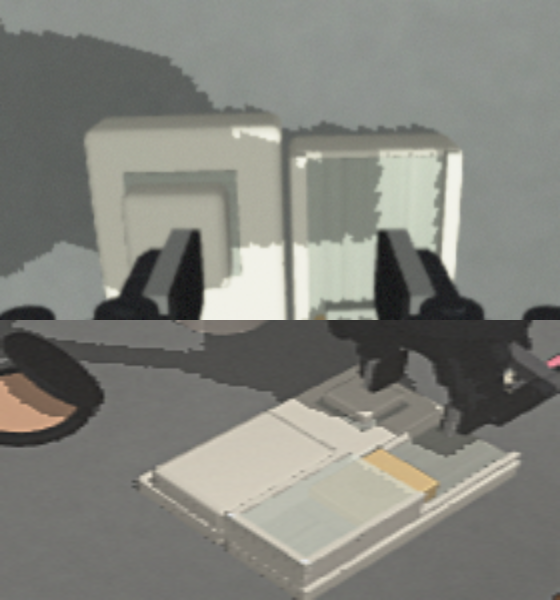

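The left finger is over the button (wrist crop, about 185,250), and the right finger is over the chute (about 400,250). Pressing down slowly, watching the force.

Emit:
apply_moves:
  commands: [0,0,0.1,0,0,0,0,0,0.1,0,0,0,0,0,0.1,0,0,0,0,0,0.1,0,0,0,0,0,0,0,0,0]

```text
clock: 3.8
position: [0.5454, -0.1463, 0.0387]
ee_rot: [0.0, 0.804, -0.594, -0.001]
contact_force: [0.1, 0.2, -0.6]
width: 0.0435
```

Emit:
apply_moves:
  commands: [0,0,0.07,0,0,0,0,0,0,0,0,0]

```text
clock: 4.0
position: [0.5457, -0.1465, 0.0369]
ee_rot: [0.0, 0.804, -0.594, -0.0]
contact_force: [-0.2, -0.2, 0.3]
width: 0.0433
```

Emit:
apply_moves:
  commands: [0,0,0.07,0,0,0,0,0,0,0,0,0]

```text
clock: 4.2
position: [0.546, -0.1466, 0.0352]
ee_rot: [-0.0, 0.804, -0.594, 0.0]
contact_force: [-0.4, -0.3, 0.5]
width: 0.0435
```

Emit:
apply_moves:
  commands: [0,0,0.07,0,0,0,0,0,0,0,0,0]

```text
clock: 4.4
position: [0.5461, -0.1466, 0.0331]
ee_rot: [-0.0, 0.804, -0.594, 0.0]
contact_force: [0.7, 0.5, 0.6]
width: 0.0437
```

Emit:
apply_moves:
  commands: [0,0,0.07,0,0,0,0,0,0,0,0,0]

```text
clock: 4.6
position: [0.546, -0.1466, 0.0309]
ee_rot: [-0.0, 0.804, -0.594, 0.0]
contact_force: [-0.3, -0.2, 2.2]
width: 0.0432
```

Emit:
apply_moves:
  commands: [0,0,0.07,0,0,0,0,0,0,0,0,0]

```text
clock: 4.8
position: [0.546, -0.1466, 0.0287]
ee_rot: [-0.0, 0.804, -0.594, 0.0]
contact_force: [0.8, -0.2, 2.2]
width: 0.0431
```

Emit:
apply_moves:
  commands: [0,0,0.07,0,0,0,0,0,0,0,0,0]

```text
clock: 5.0
position: [0.5462, -0.1465, 0.0278]
ee_rot: [-0.0, 0.804, -0.594, 0.0]
contact_force: [-0.8, 1.5, 10.2]
width: 0.0434
```

```bash
cat > look.py <<'E'
from h import *
from rig import manip
import cv2,sys
s=manip.get_state();d=manip.get_image("wrist");e=manip.get_image("side")
cv2.imwrite(sys.argv[1],np.vstack([cv2.resize(d["frame"][140:280,220:420,::-1],None,fx=3,fy=3)[:240*3][:330],cv2.resize(e["frame"][280:350,320:400,::-1],(600,260*2),interpolation=cv2.INTER_CUBIC)[:270]]))
print({k:np.round(s[k],4).tolist() for k in("clock","position","contact_force","moment","width")})
E
python3 look.py pics/w3.png
```

```text
{'clock': 5.0, 'position': [0.5462, -0.1465, 0.0278], 'contact_force': [-0.8419, 1.5192, 10.2291], 'moment': [0.3912, 0.2378, 0.1228], 'width': 0.0434}
```

View pics/w3.png

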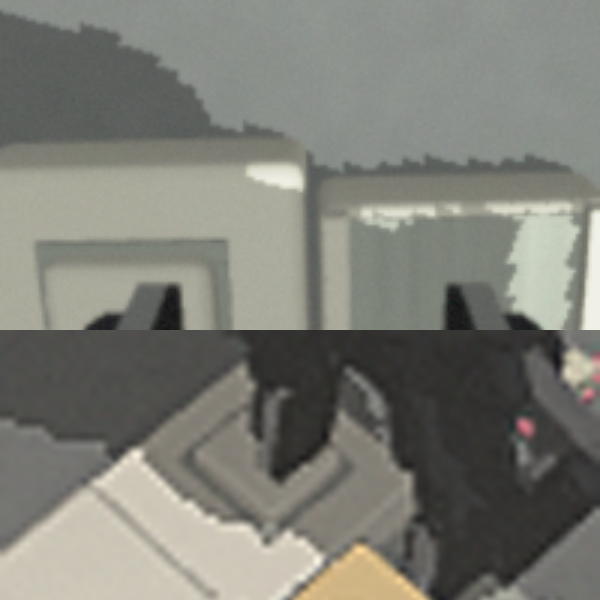

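Contact is on the button finger, which is centred on the cap. I'll compare the soap's mask in the side view with the start.

```bash
cat > soap.py <<'E'
from h import *
from rig import manip
import cv2
e0=np.load("pics/side0.npy",allow_pickle=True).item();e=manip.get_image("side")
for i in(e0["frame"],e["frame"]):
    h=cv2.cvtColor(i,cv2.COLOR_RGB2HSV);m=cv2.inRange(h,(15,60,90),(35,255,255));m[:280]=0;m[360:]=0;m[:,:320]=0;m[:,410:]=0
    n,l,st,c=cv2.connectedComponentsWithStats(m);k=1+st[1:,4].argmax();ys,xs=np.where(l==k)
    a=np.c_[xs,ys]; print(st[k],"extremes top",a[ys.argmin()],"right",a[xs.argmax()],"bottom",a[ys.argmax()],"left",a[xs.argmin()],c[k].round(1))
    # top-face corner left (back-left is under housing edge)
    print(ray_plane(e,*a[ys.argmin()],.044).round(4))
s=manip.get_state();print({k:np.round(s[k],4).tolist() for k in("clock","position","contact_force","moment","width")})
E
python3 soap.py
```

```text
[356 316  19  20 136] extremes top [359 316] right [374 328] bottom [371 335] left [356 318] [365.4 324.3]
[ 0.5148 -0.1683  0.044 ]
[356 309  27  27 387] extremes top [367 309] right [382 321] bottom [371 335] left [356 318] [369.7 321. ]
[ 0.5358 -0.1614  0.044 ]
{'clock': 5.15, 'position': [0.5461, -0.1465, 0.0277], 'contact_force': [-1.6531, 0.6789, 9.5578], 'moment': [0.3828, 0.2705, 0.1219], 'width': 0.0435}
```

The soap's front top corner has moved 22 mm along the chute axis, so its front is at about x = −10 mm, against the finger. One small extra push will confirm the button is bottomed, then I'll dwell.

Emit:
apply_moves:
  commands: [0,0,0.03,0,0,0,0,0,0,0,0,0,0,0,0,0,0,0,0,0,0,0,0,0,0,0,0,0,0,0,0,0,0,0,0,0]

```text
clock: 5.75
position: [0.5462, -0.1465, 0.0276]
ee_rot: [-0.0, 0.804, -0.594, 0.001]
contact_force: [-2.4, 1.4, 14.2]
width: 0.0434
```

```bash
python3 soap.py; python3 look.py pics/w4.png; python3 - <<'E'
from rig import manip
import cv2
cv2.imwrite("pics/s5.png",cv2.resize(manip.get_image("side")["frame"][230:380,230:450,::-1],(800,545),interpolation=cv2.INTER_CUBIC))
E
```

```text
[356 316  19  20 136] extremes top [359 316] right [374 328] bottom [371 335] left [356 318] [365.4 324.3]
[ 0.5148 -0.1683  0.044 ]
[356 309  27  27 389] extremes top [367 309] right [382 321] bottom [371 335] left [356 318] [369.7 321. ]
[ 0.5358 -0.1614  0.044 ]
{'clock': 5.8, 'position': [0.5462, -0.1465, 0.0276], 'contact_force': [-1.4327, 1.0766, 13.9169], 'moment': [0.5546, 0.4669, 0.1142], 'width': 0.0435}
{'clock': 5.8, 'position': [0.5462, -0.1465, 0.0276], 'contact_force': [-1.4327, 1.0766, 13.9169], 'moment': [0.5546, 0.4669, 0.1142], 'width': 0.0435}
```

View pics/s5.png

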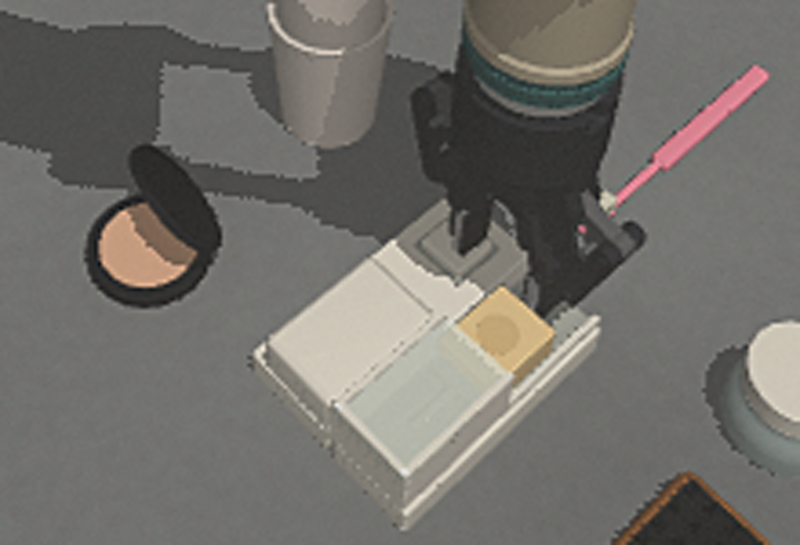

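The soap (505,330) lies flat in the chute against the right finger, and the cap under the left finger (465,245) is down. The 0.9 mm extra push raised the force from about 10 to 14 N with only 0.1 mm of motion, so the button is bottomed. Handing in.

```bash
python3 -c "
from rig import manip
print(manip.sign_off())"
```

```text
the job is handed in; nothing more can be done
None
```

The job is done and handed in at 5.8 s on the robot's clock. I set the fingers 58 mm apart, one over the button and one over the stop point. I then pressed straight down until the button bottomed and held that pose.

- **Button:** it reads as fully down. An extra 0.9 mm of push raised the force from about 10 to 14 N while the tool moved only 0.1 mm.
- **Soap:** it had moved about 22 mm, so its front edge is at about dispenser x = −10 mm, some 32 mm short of the chute end. The side view showed no change over the last 0.6 s, with the soap lying flat against the finger.
- **Other things:** the tumbler, compact, toothbrush, jar and hairbrush looked undisturbed in the parts of the last side picture I viewed. The lotion bottle was outside that picture, but the arm did not go near it.

**Disagreement:** the first clear contact force came only about 5 mm above the bottom, where 8 mm of travel was expected. The early spring force (about 2 N) was also lower than the stated values suggest. I put both down to force-sensor noise; the release of the soap and the hard stop agree with the button being down.

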